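# Build an upper tier over a dish on a kiln shelf

## Task

Set the kiln shelf for firing, with left, right and behind as seen from the robot along the shelf's edges: stand the two equal tall kiln posts on it to the left and right of the dish, level with its middle and about 25 mm clear of it, lay the narrow bat squarely on top of both so that its middle is over the dish, stand the small cup on the middle of the bat, and stand the tall beaker on the shelf straight behind the dish, clear of the bat and wholly on the shelf. Do not shift the dish or the odd short post, and set each piece down gently without dropping it; everything ends upright and let go.

Things in the scene. Friction and masses are not known exactly. Their poses are not given: they have to be found in the camera images.
- kiln_shelf: flat rectangular buff kiln shelf lying on the bench in front of the robot, fixed, 240 mm (its x) by 290 mm (its y) and 15 mm thick, bare but for the dish. Origin: centre of its underside, on the bench, so its upper face is 15 mm above. Its x points away from the robot (behind), its y to the robot's left; turned by up to 10 degrees.
- dish: low round open grey-green clay dish, 66 mm across, 32 mm high, already standing on the kiln shelf near the shelf's front half; loose, to be left in place. Origin: centre of its underside. Its x and y axes are parallel to the shelf's.
- post_a: Tall post: square buff firebrick kiln post standing upright on the bench, 35 x 35 mm in plan and 80 mm tall; one of two alike, interchangeable. Origin: centre of the underside, z up. x and y are square to its faces.
- post_b: Tall post: square buff firebrick kiln post standing upright on the bench, 35 x 35 mm in plan and 80 mm tall; one of two alike, interchangeable. Origin: centre of the underside, z up. x and y are square to its faces.
- post_short: the odd kiln post, same square 35 x 35 mm section but only 50 mm tall; not needed, stays where it stands on the bench. Origin: centre of the underside, z up.
- bat: narrow flat buff bat (strip of kiln shelf) lying on the bench to the robot's right, 54 mm wide (its x), 210 mm long (its y), 14 mm thick, about 0.3 kg. Origin: centre of its underside, z up.
- cup: small round open grey-green clay cup without handle, straight-sided, 54 mm across, 52 mm high (foot 44 mm across, widening over the lowest 6 mm), wall 4 mm. Origin: centre of the underside, z up.
- beaker: tall round open grey-green clay beaker without handle, straight-sided, 58 mm across, 105 mm high (foot 50 mm across, widening over the lowest 6 mm), wall 4 mm. Origin: centre of the underside, z up.
There are look-alikes about, which are no part of the job. What is shaped like the post_a but purple is not meant. What is shaped like the post_b but pink is not meant.

How it is judged:
At the end, for the whole second after the job is handed in: Posts 60-92 mm left and right of the dish (15 mm front to back); bat flat on them, within 15 mm over the dish, 0.15 rad; cup within 12 mm across, 15 mm along of bat centre; beaker within 15 mm of straight behind, 70 mm or more, at most 95 mm behind shelf centre; all upright, at rest (((y of post_a in the frame of dish between 0.06 and 0.092 m and y of post_b in the frame of dish between -0.092 and -0.06 m) or (y of post_b in the frame of dish between 0.06 and 0.092 m and y of post_a in the frame of dish between -0.092 and -0.06 m)) and x of post_a in the frame of dish between -0.015 and 0.015 m and z of post_a in the frame of kiln_shelf between 0.009 and 0.021 m and angle between each of post_a, post_b, cup, beaker's own z axis and vertical below 0.08 rad and x of post_b in the frame of dish between -0.015 and 0.015 m and z of post_b in the frame of kiln_shelf between 0.009 and 0.021 m and x of bat in the frame of dish between -0.015 and 0.015 m and y of bat in the frame of dish between -0.015 and 0.015 m and z of bat in the frame of kiln_shelf between 0.089 and 0.101 m and angle between bat's own z axis and vertical below 0.06 rad and angle between the y axis of bat and the y axis of kiln_shelf, either way round below 0.15 rad and x of cup in the frame of bat between -0.012 and 0.012 m and y of cup in the frame of bat between -0.015 and 0.015 m and z of cup in the frame of bat between 0.008 and 0.02 m and y of beaker in the frame of dish between -0.015 and 0.015 m and x of beaker in the frame of dish above 0.07 m and x of beaker in the frame of kiln_shelf below 0.095 m and z of beaker in the frame of kiln_shelf between 0.009 and 0.021 m and linear speed of each of post_a, post_b, bat, cup, beaker below 0.02 m/s); the robot touches nothing.
It fails at once if the dish is shifted by more than 12 mm (distance of dish from where it was at the start of the episode above 0.012 m).
It fails at once if the short post is shifted by more than 20 mm (distance of post_short from where it was at the start of the episode above 0.02 m).
It fails at once if a piece is dropped (it moves faster than 0.7 m/s while out of the fingers) ((contact force between post_a and the fingers below 0.05 N and linear speed of post_a above 0.7 m/s) or (contact force between post_b and the fingers below 0.05 N and linear speed of post_b above 0.7 m/s) or (contact force between bat and the fingers below 0.05 N and linear speed of bat above 0.7 m/s) or (contact force between cup and the fingers below 0.05 N and linear speed of cup above 0.7 m/s) or (contact force between beaker and the fingers below 0.05 N and linear speed of beaker above 0.7 m/s)).
It also fails if it takes over 144 s, if anything falls off the work surface, if the arm or the gripper's body presses on something with over 40 N, if the wrist force passes 120 N, or if a joint passes its speed limit or range.

## Robot

A 6-joint arm with a two-finger parallel gripper is mounted at the origin on the work surface. World frame = base frame: x ahead of the robot, y to its left, z up, the work surface at z = 0. Lengths are in m, angles in rad, forces in N, time in s.
With the tool pointing down it reaches from about 0.3 to 0.875 m from the base axis. Payload 6.4 kg.
Tool frame: the origin (TCP) lies midway between the tips of the shut fingers; the grasp point (between the pads) lies 19 mm behind it; z points along the fingers, y is the line along which they close (so a half turn about z gives the same grasp; the last joint's range is limited). The gripper opens to 85 mm and grips with 20 to 120 N. Pads are 22 mm wide; open, the fingers measure 114 mm over their backs; the gripper's body (76 mm by 85 mm) begins 54 mm behind the grasp point. The pads swing forward as they close: fully open they stand 13 mm farther back than shut.
Start: joints at [-1.423, 0.181, 1.607, -0, 1.354, -0.206], TCP at [0.199, -0.539, 0.231] pointing down, gripper open.
Joint ranges: [-2.99, 2.99], [-0.89, 2.07], [0.3, 2.58], [-1.14, 4.28], [0, 2.63], [-3.12, 3.12]. Speed limits (rad/s): [2.57, 2.57, 3.01, 3.14, 3.14, 3.14].

## Interface

Orientations are given as a unit quaternion [w, x, y, z].
In Python, from bench import ctrl gives the robot as it stands. The module is installed in compiled form; this text tells all that it offers.
- The arm moves only by the tool move_arm, never from a script. Its argument "plan" is one flat list of numbers, 6 for each row, row after row: the shift along the world's x, y, z in units of 50 mm (1.0 is 50 mm), then the turn, a rotation vector about the world's x, y, z in rad. A call has 1 to 10 rows; each row is the pose to reach, as a shift and turn from the pose commanded when the call began; what a row does not reach only later rows make up. A row lasts 1/8 s, in which the tool goes at most 62.5 mm and 10.7 degrees, less where a joint would pass 70% of its speed; a pose out of reach is approached as far as the arm can. A call with a gripper value outside its range is refused whole. "grip" is the finger opening in mm, from 0 to 85.4, set as the call begins (left out, the last holds). The fingers move at their own pace and stop on an object; the grip force is fixed at half the most. Time passes only in rows, so rows that repeat a pose let the fingers close. It gives the time, the measured TCP pose, the force, the opening and the grip force at its end, in the units of the state.
- ctrl.get_obs(): the state, without advancing time (a new reading comes with each control period).
- ctrl.camera(name): name is "side" or "top"; returns a dict with "pixels" (400x640x3 uint8, red, green, blue), "fx", "fy", "cx", "cy" (pixels), "origin" and "attitude" of the camera in the world. Camera axes: x right, y down, z forward; pixel columns grow to the right and rows downward; lengths in m; the calibration is good to about 2 mm. A picture is of the moment at which its call begins. There is no depth.
- ctrl.hand_in(): hands the job in; it is judged then, once.
The state is a dict: "time_s": time; "q": joint angles; "dq": joint speeds; "joint_efforts": joint torques, N m; "eef_pos": TCP position; "eef_rot": TCP orientation; "wrist_force": force on the tool from outside, world axes, zero at the start; "torque": the same for the moment, N m; "opening": opening from 0.0 (shut) to 1.0 (fully open); "grasp_force": force on a finger pad.
Only numpy, scipy, OpenCV 4.12 (cv2) and the standard library are available. Lean on these libraries where they do the work, as an engineer would, in place of code of your own. Each camera call takes 0.05 s, during which the arm holds its last target. There are 200 camera calls.

## Working session

There is one attempt and no reset: what is moved stays moved. The work goes in short steps, Python scripts to look and compute and a tool call to move; the robot and the scene stay as the last step left them, time stands still between calls to the robot, and variables do not carry over. Pictures are saved under pics/ and viewed, at most 14 in all, crops included, and the job is handed in when it is done.

Besides the shell and the picture viewer there is one more tool, called after "Emit:" by a JSON object that holds its "fn" and its "kwargs", one argument or row to a line. move_arm: Moves the arm, as the interface text tells. Its arguments: {"type":"object","properties":{"plan":{"type":"array"},"grip":{"type":"number"}},"required":["plan"]}

```bash
mkdir -p pics && python3 - <<'E'
from bench import ctrl
import cv2, numpy as np
for n in ("top","side"):
    c=ctrl.camera(n); cv2.imwrite(f"pics/{n}0.png",c["pixels"][:,:,::-1])
    print(n,c["fx"],c["fy"],c["cx"],c["cy"],c["origin"],c["attitude"])
o=ctrl.get_obs(); print(o)
E
```

```text
top 461.64275075307296 461.64275075307296 319.49160839028957 205.82099729986794 [ 0.45366367 -0.01525052  1.25774724] [-0.02573856  0.71577532 -0.69766452  0.01635334]
side 399.18690515475316 399.18690515475316 323.04322775664997 200.11490708106783 [0.21159513 0.82277195 0.91248115] [ 0.07192155 -0.15225425  0.90803065 -0.38357043]
{'time_s': 0.1, 'q': array([-1.42329377e+00,  1.81480864e-01,  1.60788945e+00, -1.63378497e-06,
        1.35381177e+00, -2.06313227e-01]), 'dq': array([-0.00063897, -0.00218673, -0.00236963,  0.00136987, -0.00068422,
        0.00109577]), 'joint_efforts': array([ 3.92685479e-04, -4.45876908e+01, -3.52238595e+01, -3.54076419e-04,
        4.19378441e-03, -1.41361423e-05]), 'eef_pos': array([ 0.1991608 , -0.53888274,  0.23047528]), 'eef_rot': array([-7.94396093e-04,  9.84392225e-01,  1.75986690e-01,  2.25682763e-05]), 'wrist_force': array([-0.22330157, -0.2316648 ,  0.16415353]), 'torque': array([ 0.04439937, -0.03747039, -0.00550928]), 'grasp_force': 0.0, 'opening': 1.0018173548268594}
```

View pics/top0.png

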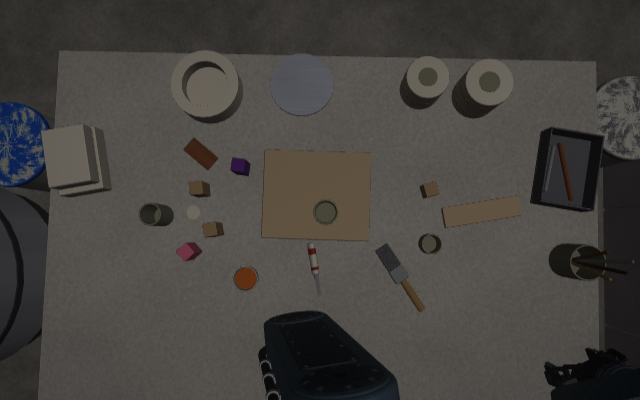

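View pics/side0.png

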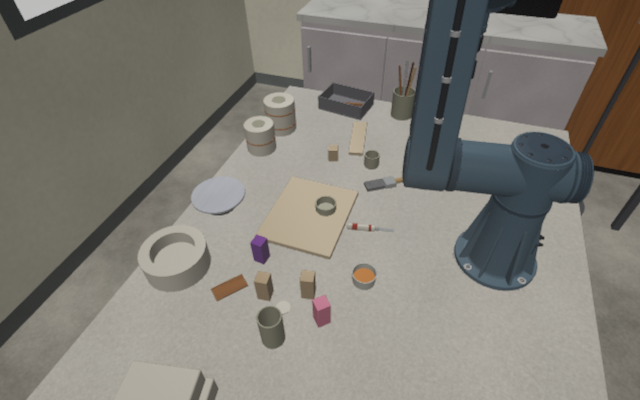

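The top view (up = +x, left = +y) shows the shelf at columns 262–371 and rows 150–240, with the dish at (325,212). The tall posts are at (199,188) and (212,229), the beaker at (150,214), the cup at (430,243), the bat at (482,211) and the short post at (430,190). The purple and pink decoys are at (240,166) and (188,251). The side view agrees with this. I'll take brightened crops of the top view.

```bash
cat > h.py <<'E'
from bench import ctrl
import cv2, numpy as np
from scipy.spatial.transform import Rotation as R
def cast(c,px,z):
    px=np.atleast_2d(px).astype(float); w,x,y,zz=c["attitude"]
    d=np.c_[(px[:,0]-c["cx"])/c["fx"],(px[:,1]-c["cy"])/c["fy"],np.ones(len(px))]
    d=R.from_quat([x,y,zz,w]).apply(d); o=np.array(c["origin"])
    return o+d*((z-o[2])/d[:,2])[:,None]
def avg(n,k=1): 
    c=ctrl.camera(n); return c
def crop(c,x0,y0,w,h,s,fn,gain=1.7):
    im=c["pixels"][y0:y0+h,x0:x0+w,::-1]
    im=cv2.resize(im,None,fx=s,fy=s,interpolation=cv2.INTER_CUBIC)
    cv2.imwrite(fn,np.clip(im*gain,0,255).astype(np.uint8))
E
python3 - <<'E'
from h import *
c=ctrl.camera("top"); np.save("top.npy",c,allow_pickle=True)
a=c["pixels"]
L=np.zeros((560,800,3),np.uint8)
crop(c,130,140,130,130,6,"pics/l.png"); crop(c,400,170,130,90,6,"pics/r.png")
hsv=cv2.cvtColor(a,cv2.COLOR_RGB2HSV)
for n,p in dict(shelf=(290,180),bat=(480,212),post=(199,186),dish=(325,212),cup=(430,243),beak=(150,212),bench=(400,150)).items(): print(n,a[p[1],p[0]],hsv[p[1],p[0]])
m=((hsv[:,:,0]>8)&(hsv[:,:,0]<25)&(hsv[:,:,1]>75)).astype(np.uint8)
for k in cv2.findContours(m,cv2.RETR_EXTERNAL,cv2.CHAIN_APPROX_NONE)[0]:
    if cv2.contourArea(k)>80: print(cv2.contourArea(k),cv2.minAreaRect(k))
E
```

```text
shelf [95 81 63] [17 86 95]
bat [96 82 65] [16 82 96]
post [83 67 49] [ 16 104  83]
dish [72 70 57] [26 53 72]
cup [71 69 57] [26 50 71]
beak [36 35 30] [25 42 36]
bench [88 85 81] [17 20 88]
215.0 ((412.0769348144531, 295.1153869628906), (36.332862854003906, 7.21110200881958), 56.30992889404297)
365.0 ((245.5, 278.0), (22.0, 21.0), 90.0)
310.5 ((596.0414428710938, 260.1005859375), (46.00000762939453, 27.84615707397461), 22.61986541748047)
227.5 ((212.66217041015625, 228.9729766845703), (13.645115852355957, 19.399080276489258), 80.53767395019531)
1382.5 ((481.45947265625, 211.25672912597656), (19.070281982421875, 78.41830444335938), 80.53767395019531)
179.5 ((428.85003662109375, 189.5500030517578), (12.965337753295898, 16.443843841552734), 71.56504821777344)
248.0 ((199.0, 188.5), (15.0, 20.0), 90.0)
9099.5 ((315.9904479980469, 194.95571899414062), (106.73322296142578, 87.60074615478516), 1.8881880044937134)
231.0 ((564.75, 170.75001525878906), (58.24649429321289, 5.099020004272461), 78.69007110595703)
485.5 ((200.39999389648438, 153.30001831054688), (32.23839569091797, 16.383445739746094), 40.23635482788086)
```

View pics/l.png

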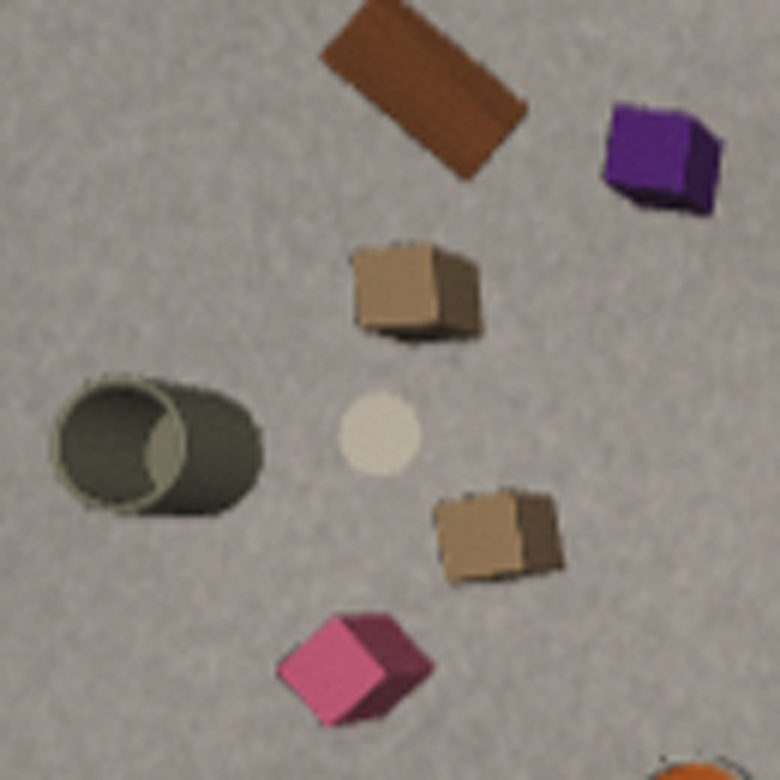

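View pics/r.png

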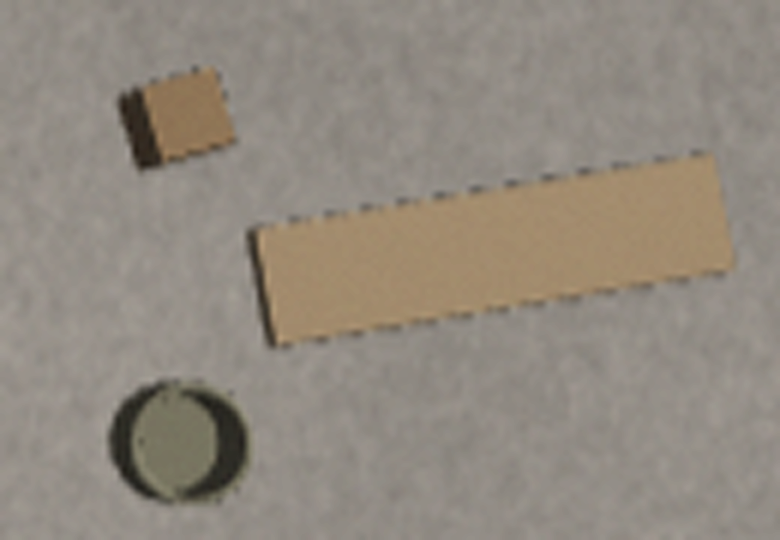

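The left crop shows the post tops centred at about (397,287) and (481,537), and the beaker rim at (118,445). The right crop shows the bat's corners clearly and the cup rim near (186,440). Next I turn these pixels into positions.

```bash
cat > m.py <<'E'
from h import *
c=np.load("top.npy",allow_pickle=True).item()
f=lambda p,o:(np.array(p)+.5)/6-.5+np.array(o)
l=(130,140); r=(400,170)
def quad(n,p,o,z):
    q=cast(c,f(p,o),z)[:,:2]; e=np.roll(q,-1,0)-q
    print(n,q.mean(0).round(4),"edges",np.linalg.norm(e,axis=1).round(4),"ang",(np.degrees(np.arctan2(e[:,1],e[:,0]))%90).round(1))
quad("post1",[(354,250),(434,244),(437,325),(363,328)],l,.08)
quad("post2",[(435,505),(515,492),(523,570),(450,582)],l,.08)
quad("short",[(143,90),(213,68),(237,140),(162,160)],r,.05)
quad("bat",[(257,228),(713,152),(735,268),(273,345)],r,.014)
print("beaker",cast(c,f([(118,445),(50,445),(186,445)],l),.105).round(4)[:,:2])
print("cup",cast(c,f([(186,440),(124,440),(248,440)],r),.052).round(4)[:,:2])
a=c["pixels"]; hsv=cv2.cvtColor(a,cv2.COLOR_RGB2HSV)
m=((hsv[:,:,0]>8)&(hsv[:,:,0]<25)&(hsv[:,:,1]>60)).astype(np.uint8)
k=max(cv2.findContours(m,cv2.RETR_EXTERNAL,cv2.CHAIN_APPROX_NONE)[0],key=cv2.contourArea)
w=cast(c,k[:,0],.015)[:,:2]
print("shelf",cv2.minAreaRect((w*1000).astype(np.float32)))
s=np.zeros_like(m); cv2.drawContours(s,[k],-1,1,-1); d=(s&(1-m)); d=cv2.morphologyEx(d,cv2.MORPH_OPEN,np.ones((3,3),np.uint8))
k=max(cv2.findContours(d,cv2.RETR_EXTERNAL,cv2.CHAIN_APPROX_NONE)[0],key=cv2.contourArea)
w=cast(c,k[:,0],.047)[:,:2]; print("dish",cv2.fitEllipse((w*1000).astype(np.float32)),cv2.minEnclosingCircle((w*1000).astype(np.float32)))
E
python3 m.py; python3 - <<'E'
from h import *
c=np.load("top.npy",allow_pickle=True).item()
crop(c,250,140,130,110,6,"pics/s.png")
E
```

```text
post1 [0.5631 0.3206] edges [0.0345 0.0349 0.0318 0.0339] ang [5.7 4.5 3.8 9. ]
post2 [0.4569 0.2803] edges [0.0346 0.0334 0.0315 0.0335] ang [10.7  8.1 10.8 13.4]
short [ 0.5778 -0.2892] edges [0.0321 0.0331 0.0339 0.0317] ang [18.9 19.  16.4 15.8]
bat [ 0.5248 -0.4344] edges [0.207  0.0527 0.2092 0.0528] ang [10.9 10.7 10.9  8.3]
beaker [[0.4914 0.4278]
 [0.4907 0.4563]
 [0.4922 0.3992]]
cup [[ 0.4362 -0.2892]
 [ 0.4355 -0.2624]
 [ 0.4369 -0.3159]]
shelf ((557.3107299804688, 12.86962890625), (288.76251220703125, 238.6422119140625), 89.59426879882812)
dish ((508.83099365234375, -13.73811149597168), (55.890296936035156, 60.21607208251953), 161.1039276123047) ((510.8910217285156, -13.567669868469238), 31.744976043701172)
```

View pics/s.png

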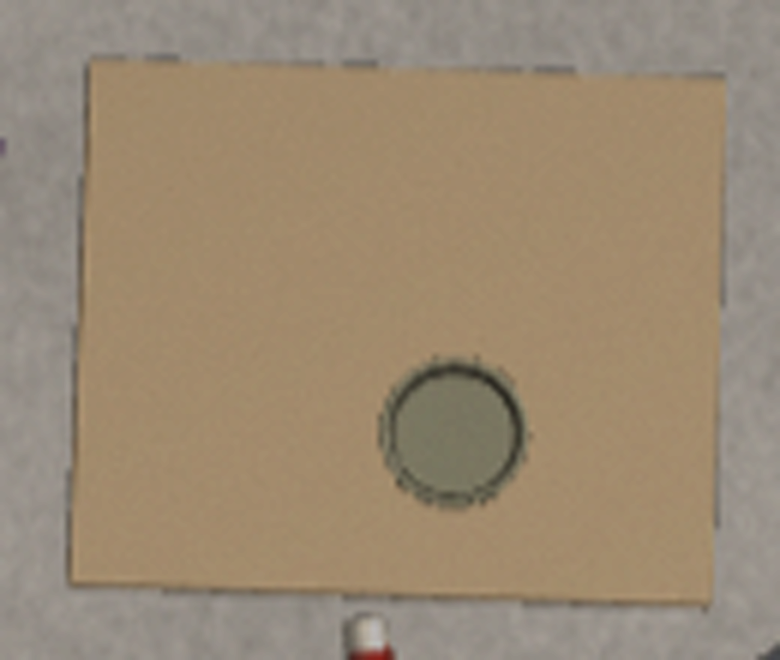

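The shelf corners in the crop are at (91,60), (726,76), (711,606) and (71,583). The dish circle is centred at (455,432), with its edges at 380/530 and 356/508.

```bash
cat >> m.py <<'E'
print('--')
o=(250,140)
quad("shelf",[(91,60),(726,76),(711,606),(71,583)],o,.015)
print("dish",cast(c,f([(455,432),(380,432),(530,432),(455,356),(455,508)],o),.047).round(4)[:,:2])
q=cast(c,f([(91,60),(726,76),(711,606),(71,583)],o),.015)[:,:2]; sc=q.mean(0); 
e=(q[0]-q[1])+(q[3]-q[2]); uy=e/np.linalg.norm(e); e=(q[0]-q[3])+(q[1]-q[2]); ux2=e/np.linalg.norm(e)
th=(np.arctan2(-uy[0],uy[1])+np.arctan2(ux2[1],ux2[0]))/2
ux=np.array([np.cos(th),np.sin(th)]); uy=np.array([-ux[1],ux[0]])
print("theta deg",np.degrees(th))
D=cast(c,f([(455,432)],o),.047)[0,:2]
print("dish in shelf",(D-sc)@ux,(D-sc)@uy)
print("postL",D+.076*uy,"postR",D-.076*uy)
for t in (.075,.08,.09,.1,.11): print("beaker",t,D+t*ux,"x in shelf",(D+t*ux-sc)@ux)
E
python3 m.py | sed -n '/--/,$p'
```

```text
--
shelf [0.5578 0.0121] edges [0.2876 0.2391 0.2867 0.2368] ang [89.9 89.5 89.4 89.7]
dish [[ 0.5109 -0.0142]
 [ 0.51    0.0186]
 [ 0.5117 -0.047 ]
 [ 0.5442 -0.0133]
 [ 0.4776 -0.015 ]]
theta deg -0.35553444538572837
dish in shelf -0.046778634198848826 -0.026560435190785627
postL [0.51133954 0.06181906] postR [ 0.51039635 -0.09017801]
beaker 0.075 [ 0.5858665  -0.01464487] x in shelf 0.028221365801151158
beaker 0.08 [ 0.59086641 -0.01467589] x in shelf 0.03322136580115112
beaker 0.09 [ 0.60086622 -0.01473794] x in shelf 0.04322136580115117
beaker 0.1 [ 0.61086602 -0.0148    ] x in shelf 0.05322136580115122
beaker 0.11 [ 0.62086583 -0.01486205] x in shelf 0.06322136580115116
```

The sizes check out: the shelf is 288×238 mm and turned about -0.4°, the dish 66 mm across, and the posts about 34 mm. Targets:
- **Right post:** (0.510,-0.090)
- **Left post:** (0.511,0.062)
- **Bat and cup:** (0.511,-0.014)
- **Beaker:** about (0.631,-0.015)

I start with the nearer post (0.457,0.280), with the fingers closing along x.

Emit:
{"fn": "move_arm", "kwargs": {
  "plan": [6,6.8,0,0,0,1.4,6,6.8,0,0,0,1.4,6,6.8,0,0,0,1.4,6,6.8,0,0,0,1.4,6,6.8,0,0,0,1.4,6,6.8,0,0,0,1.4,6,6.8,0,0,0,1.4,6,6.8,0,0,0,1.4,5.16,16.38,0,0,0,1.4,5.16,16.38,0,0,0,1.4],
  "grip": 85
}}

```text
time_s: 1.4
eef_pos: [0.488, -0.0734, 0.2308]
eef_rot: [-0.0, 0.64, 0.768, -0.0]
wrist_force: [1.3, 0.1, -0.1]
opening: 0.996
grasp_force: 0.0
```

Emit:
{"fn": "move_arm", "kwargs": {
  "plan": [-0.7,7.1,0,0,0,0,-0.7,7.1,0,0,0,0,-0.7,7.1,0,0,0,0,-0.7,7.1,0,0,0,0,-0.7,7.1,0,0,0,0,-0.7,7.1,0,0,0,0,-0.7,7.1,-1.2,0,0,0,-0.7,7.1,-1.2,0,0,0,-0.7,7.1,-1.2,0,0,0]
}}

```text
time_s: 2.52
eef_pos: [0.4538, 0.2799, 0.1724]
eef_rot: [0.0, 0.64, 0.769, 0.0]
wrist_force: [0.1, 0.5, 1.4]
opening: 0.998
grasp_force: 0.0
```

```bash
python3 - <<'E'
from h import *
c=ctrl.camera("side"); crop(c,200,200,180,150,4,"pics/g1.png",1.3)
c=ctrl.camera("top"); crop(c,150,140,110,110,5,"pics/g1t.png",1.6)
print(ctrl.get_obs()["eef_pos"])
E
```

```text
[0.45495641 0.28003653 0.17366999]
```

View pics/g1.png

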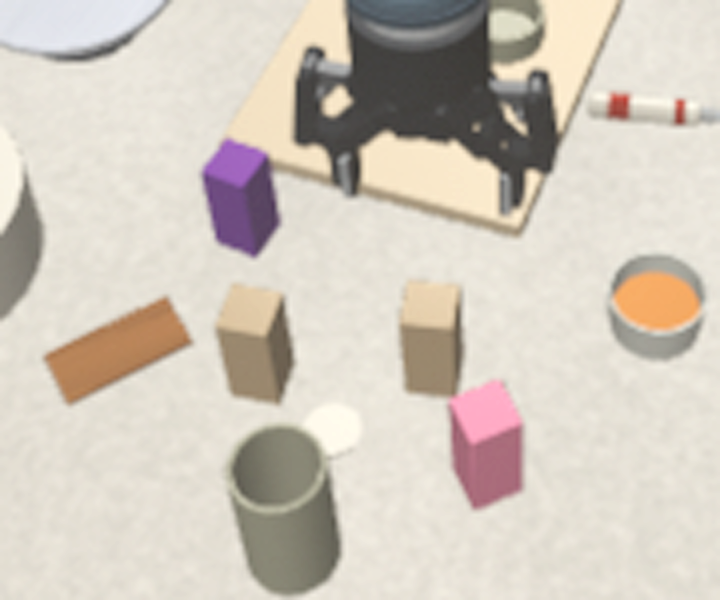

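The side view shows the open gripper straddling a line over the near post (top at crop (432,298)), clear of the pink decoy. I descend and grip.

Emit:
{"fn": "move_arm", "kwargs": {
  "plan": [0.03,0,-1,0,0,0,0.03,0,-2,0,0,0,0.03,0,-2.5,0,0,0,0.03,0,-2.8,0,0,0,0.03,0,-2.8,0,0,0,0.03,0,-2.8,0,0,0]
}}

```text
time_s: 3.38
eef_pos: [0.4563, 0.2805, 0.033]
eef_rot: [0.001, 0.64, 0.769, 0.001]
wrist_force: [0.0, -0.0, -0.8]
opening: 0.996
grasp_force: 0.0
```

Emit:
{"fn": "move_arm", "kwargs": {
  "plan": [0,0,0,0,0,0,0,0,0,0,0,0,0,0,0,0,0,0,0,0,0,0,0,0,0,0,0,0,0,0,0,0,0,0,0,0,0,0,0,0,0,0],
  "grip": 20
}}

```text
time_s: 4.25
eef_pos: [0.4554, 0.2803, 0.0319]
eef_rot: [0.0, 0.64, 0.769, 0.0]
wrist_force: [0.6, -0.1, 6.6]
opening: 0.401
grasp_force: 59.7
```

Emit:
{"fn": "move_arm", "kwargs": {
  "plan": [0,0,0.8,0,0,0,0,0,2,0,0,0,0.1,-0.6,2.2,0,0,-0.03,0.3,-1.8,2.2,0,0,-0.06,0.5,-3,2.2,0,0,-0.1,0.7,-4.2,2.2,0,0,-0.14,0.9,-5.4,2.2,0,0,-0.17,1,-6.5,2.2,0,0,-0.19,1.1,-7.2,2.2,0,0,-0.19,1.1,-7.41,2.2,0,0,-0.19]
}}

```text
time_s: 5.5
eef_pos: [0.5094, -0.0922, 0.1406]
eef_rot: [-0.001, 0.711, 0.704, -0.0]
wrist_force: [-0.2, 0.5, -2.4]
opening: 0.4
grasp_force: 60.8
```

Emit:
{"fn": "move_arm", "kwargs": {
  "plan": [0,0,0,0,0,0,0,0,-0.8,0,0,0,0,0,-1.4,0,0,0,0,0,-1.4,0,0,0]
}}

```text
time_s: 6.0
eef_pos: [0.5073, -0.0877, 0.0688]
eef_rot: [-0.003, 0.709, 0.705, -0.001]
wrist_force: [0.6, 0.5, -1.8]
opening: 0.403
grasp_force: 60.6
```

```bash
python3 - <<'E'
from h import *
c=ctrl.camera("side"); crop(c,230,140,180,130,4,"pics/p1.png",1.3)
o=ctrl.get_obs();print(o["eef_pos"],o["opening"],o["eef_rot"])
E
```

```text
[ 0.50884696 -0.08858228  0.0706172 ] 0.4061307692794713 [-1.44979712e-03  7.08976013e-01  7.05230963e-01 -4.46704480e-04]
```

View pics/p1.png

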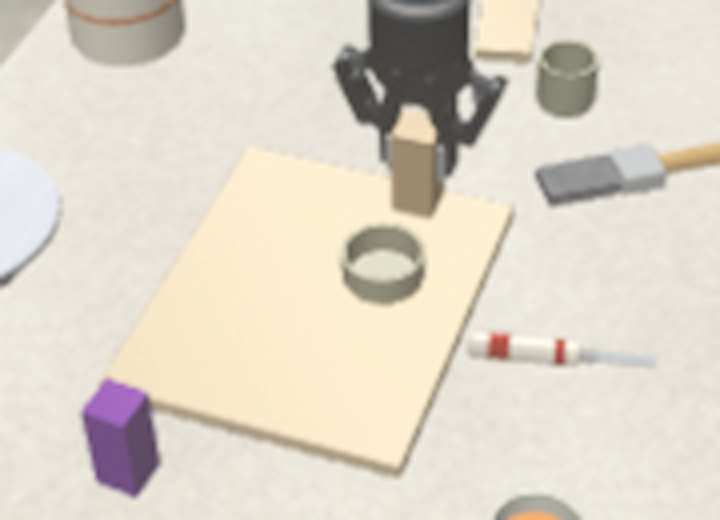

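The post hangs upright, right of the dish (crop (415,175)), with a clear gap. I lower it and let go.

Emit:
{"fn": "move_arm", "kwargs": {
  "plan": [0.03,-0.03,-0.3,0,0,0,0.03,-0.03,-0.44,0,0,0,0.03,-0.03,-0.46,0,0,0,0.03,-0.03,-0.46,0,0,0,0.03,-0.03,-0.46,0,0,0]
}}

```text
time_s: 6.68
eef_pos: [0.5116, -0.0921, 0.0487]
eef_rot: [0.0, 0.71, 0.705, 0.0]
wrist_force: [-0.1, 0.1, -2.8]
opening: 0.401
grasp_force: 60.8
```

Emit:
{"fn": "move_arm", "kwargs": {
  "plan": [0,0,-0.02,0,0,0,0,0,-0.03,0,0,0,0,0,-0.03,0,0,0]
}}

```text
time_s: 7.05
eef_pos: [0.5114, -0.092, 0.047]
eef_rot: [0.0, 0.71, 0.705, 0.0]
wrist_force: [-0.5, 0.2, 0.6]
opening: 0.402
grasp_force: 61.0
```

Contact: the force changed sign. I release and lift.

Emit:
{"fn": "move_arm", "kwargs": {
  "plan": [0,0,0,0,0,0,0,0,0,0,0,0,0,0,0,0,0,0,0,0,0,0,0,0,0,0,0,0,0,0,0,0,0,0,0,0],
  "grip": 85
}}

```text
time_s: 7.8
eef_pos: [0.5113, -0.0919, 0.0468]
eef_rot: [-0.0, 0.71, 0.705, 0.0]
wrist_force: [-0.4, 0.3, -0.3]
opening: 0.989
grasp_force: 0.0
```

Emit:
{"fn": "move_arm", "kwargs": {
  "plan": [0,0,0.5,0,0,0,0,0,1.5,0,0,0,0,0,2.6,0,0,0.05,0.3,1.2,2.6,0,0,0.05,0.6,2.4,2.6,0,0,0.1,0.8,3.6,2.6,0,0,0.1,1.04,4.8,2.6,0,0,0.1,1.04,6,2.6,0,0,0.1,1.04,7.2,2.6,0,0,0.1,1.04,8.24,2.6,0,0,0.1]
}}

```text
time_s: 9.05
eef_pos: [0.5629, 0.3224, 0.1767]
eef_rot: [-0.0, 0.673, 0.739, 0.0]
wrist_force: [0.6, -0.3, 0.3]
opening: 0.995
grasp_force: 0.0
```

Emit:
{"fn": "move_arm", "kwargs": {
  "plan": [0,0,0,0,0,0,0,0,0,0,0,0]
}}

```text
time_s: 9.3
eef_pos: [0.563, 0.3199, 0.1764]
eef_rot: [0.0, 0.673, 0.739, -0.0]
wrist_force: [0.0, 0.2, -1.4]
opening: 0.998
grasp_force: 0.0
```

```bash
python3 - <<'E'
from h import *
c=ctrl.camera("top"); np.save("t2.npy",c,allow_pickle=True)
a=c["pixels"]; crop(c,170,140,210,130,3.8,"pics/t2.png",1.6)
o=ctrl.get_obs();print(o["eef_pos"],o["opening"],o["eef_rot"])
E
```

```text
[0.56324332 0.31928389 0.17644803] 1.0011732707881202 [ 3.47052689e-06  6.73635433e-01  7.39063666e-01 -4.48274482e-04]
```

View pics/t2.png

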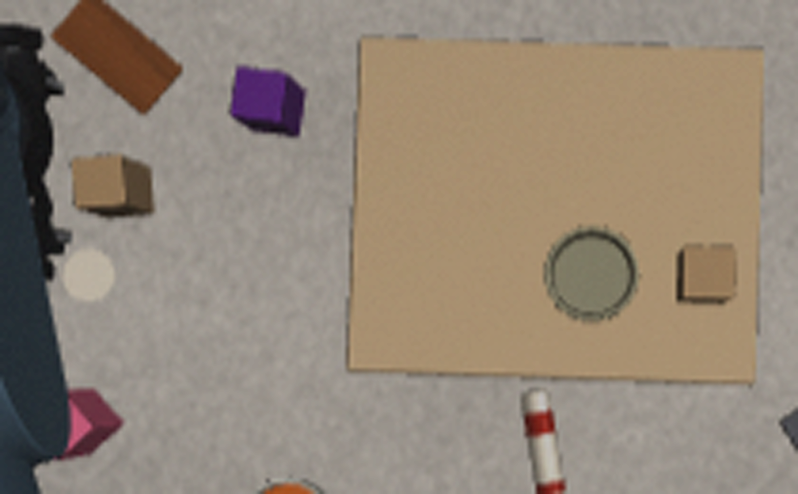

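Post 1 stands right of the dish, with its top face centred at about (709,272) in the crop, and the dish at (591,273) hasn't moved. I measure that and descend on the second post.

```bash
python3 - <<'E'
from h import *
c=np.load("t2.npy",allow_pickle=True).item()
f=lambda p:(np.array(p)+.5)/3.8-.5+np.array([170,140])
print(cast(c,f([(709.5,272),(683,272),(737,272)]),.095)[:,:2].round(4),cast(c,f([(591,273)]),.047)[:,:2].round(4))
E
```

```text
[[ 0.5115 -0.0921]
 [ 0.5111 -0.0745]
 [ 0.512  -0.1103]] [[ 0.5111 -0.0135]]
```

Emit:
{"fn": "move_arm", "kwargs": {
  "plan": [0,0,-1,0,0,0,0,0,-2,0,0,0,0,0,-2.6,0,0,0,0,0,-2.9,0,0,0,0,0,-2.9,0,0,0,0,0,-2.9,0,0,0]
}}

```text
time_s: 10.1
eef_pos: [0.5648, 0.3202, 0.0336]
eef_rot: [0.001, 0.674, 0.739, 0.001]
wrist_force: [0.2, 0.8, 0.6]
opening: 0.996
grasp_force: 0.0
```

Emit:
{"fn": "move_arm", "kwargs": {
  "plan": [0,0,0,0,0,0,0,0,0,0,0,0,0,0,0,0,0,0,0,0,0,0,0,0,0,0,0,0,0,0,0,0,0,0,0,0,0,0,0,0,0,0],
  "grip": 20
}}

```text
time_s: 10.98
eef_pos: [0.5638, 0.3204, 0.0326]
eef_rot: [0.0, 0.673, 0.739, 0.0]
wrist_force: [-1.0, 0.0, 6.8]
opening: 0.405
grasp_force: 60.3
```

Emit:
{"fn": "move_arm", "kwargs": {
  "plan": [0,0,0.8,0,0,0,0,0,2,0,0,0,-0.1,-0.5,2.2,0,0,-0.03,-0.3,-1.5,2.2,0,0,-0.06,-0.5,-2.6,2.2,0,0,-0.1,-0.8,-3.7,2.2,0,0,-0.1,-1,-4.6,2.2,0,0,-0.1,-1.05,-5.1,2.2,0,0,-0.1,-1.05,-5.15,2.2,0,0,-0.1,-1.05,-5.15,1.6,0,0,-0.1]
}}

```text
time_s: 12.22
eef_pos: [0.5129, 0.0626, 0.1133]
eef_rot: [0.002, 0.71, 0.704, 0.002]
wrist_force: [0.6, 0.2, -2.5]
opening: 0.403
grasp_force: 60.5
```

Emit:
{"fn": "move_arm", "kwargs": {
  "plan": [0,0,-0.5,0,0,0,0,0,-1,0,0,0,0,0,-1.2,0,0,0,0,0,-1.23,0,0,0,0,0,-1.23,0,0,0,0,0,-1.23,0,0,0]
}}

```text
time_s: 12.98
eef_pos: [0.5117, 0.0626, 0.0513]
eef_rot: [0.001, 0.71, 0.705, 0.001]
wrist_force: [0.1, 1.2, -2.2]
opening: 0.404
grasp_force: 60.4
```

Emit:
{"fn": "move_arm", "kwargs": {
  "plan": [0,0,-0.03,0,0,0,0,0,-0.06,0,0,0,0,0,-0.075,0,0,0,0,0,-0.075,0,0,0]
}}

```text
time_s: 13.48
eef_pos: [0.5111, 0.0626, 0.0475]
eef_rot: [0.0, 0.71, 0.705, 0.0]
wrist_force: [-2.2, -0.3, 6.2]
opening: 0.404
grasp_force: 61.4
```

Emit:
{"fn": "move_arm", "kwargs": {
  "plan": [0,0,0,0,0,0,0,0,0,0,0,0,0,0,0,0,0,0,0,0,0,0,0,0,0,0,0,0,0,0,0,0,0,0,0,0,0,0,1.2,0,0,0,0,0,2.4,0,0,0],
  "grip": 85
}}

```text
time_s: 14.48
eef_pos: [0.51, 0.0627, 0.1671]
eef_rot: [-0.001, 0.71, 0.705, -0.001]
wrist_force: [1.4, 0.4, -0.3]
opening: 0.995
grasp_force: 0.0
```

Emit:
{"fn": "move_arm", "kwargs": {
  "plan": [0,-1.2,0.2,0,0,0.05,0,-2.4,0.2,0,0,0.1,0.1,-3.6,0.2,0,0,0.15,0.2,-4.8,0.2,0,0,0.19,0.27,-6,0.2,0,0,0.19,0.27,-7.2,0.2,0,0,0.19,0.27,-8.4,0,0,0,0.19,0.27,-9.4,0,0,0,0.19,0.27,-9.94,-0.4,0,0,0.19,0.27,-9.94,-0.4,0,0,0.19]
}}

```text
time_s: 15.72
eef_pos: [0.5227, -0.4355, 0.144]
eef_rot: [-0.002, 0.641, 0.768, 0.0]
wrist_force: [0.4, 0.3, -0.0]
opening: 0.997
grasp_force: 0.0
```

```bash
python3 - <<'E'
from h import *
c=ctrl.camera("side"); np.save("s3.npy",c,allow_pickle=True)
crop(c,270,110,150,110,5,"pics/s3.png",1.3)
o=ctrl.get_obs();print(o["eef_pos"],o["opening"],o["eef_rot"])
E
```

```text
[ 0.52340197 -0.43435598  0.14504759] 0.9967306256625301 [-1.37695790e-03  6.40111376e-01  7.68280819e-01  3.38363502e-04]
```

View pics/s3.png

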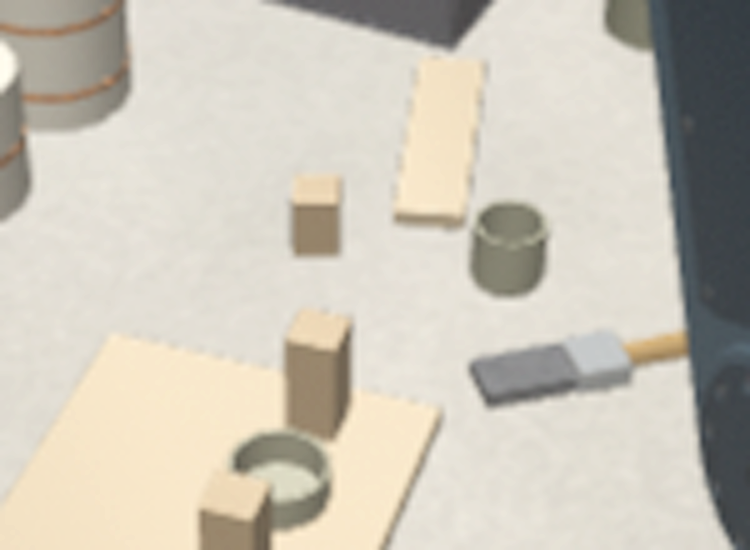

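The side view shows both tall posts standing upright either side of the dish (tops near crop (318,330) and (235,500)). The bat lies clear, with its centre near (441,140), and nothing else has moved. I cross-check the bat and cup from this view.

```bash
python3 - <<'E'
from h import *
c=np.load("s3.npy",allow_pickle=True).item()
f=lambda p:(np.array(p)+.5)/5-.5+np.array([270,110])
q=cast(c,f([(397,217),(463,222),(484,62),(420,58)]),.014)[:,:2]
print("bat",q.mean(0).round(4),np.linalg.norm(np.roll(q,-1,0)-q,axis=1).round(4))
print("cup",cast(c,f([(510,224)]),.052)[:,:2].round(4))
for n,p in dict(R=[(288,339),(310,311),(353,318),(333,353)],L=[(200,512),(225,474),(273,485),(256,523)]).items(): print(n,cast(c,f(p),.095)[:,:2].mean(0).round(4))
E
```

```text
bat [ 0.5203 -0.4238] [0.0485 0.2132 0.0518 0.2128]
cup [[ 0.4328 -0.2837]]
R [ 0.5071 -0.0855]
L [0.5056 0.0706]
```

Emit:
{"fn": "move_arm", "kwargs": {
  "plan": [0.02,0,-1,0,0,0,0.02,0,-2,0,0,0,0.02,0,-2.6,0,0,0,0.02,0,-2.8,0,0,0,0.02,0,-2.8,0,0,0,0.02,0,-2.8,0,0,0]
}}

```text
time_s: 16.52
eef_pos: [0.5266, -0.4353, 0.0089]
eef_rot: [0.002, 0.639, 0.769, -0.0]
wrist_force: [-0.4, -0.4, 0.4]
opening: 0.996
grasp_force: 0.0
```

The two views agree once the side camera's constant offset (about -4, +7 mm, seen on the right post) is allowed for. I lower the last few millimetres and close on the bat.

Emit:
{"fn": "move_arm", "kwargs": {
  "plan": [-0.02,0,-0.1,0,0,0,-0.02,0,-0.14,0,0,0,-0.02,0,-0.14,0,0,0]
}}

```text
time_s: 16.9
eef_pos: [0.5241, -0.4343, -0.0006]
eef_rot: [-0.0, 0.64, 0.769, 0.0]
wrist_force: [-0.3, -0.2, -0.1]
opening: 0.996
grasp_force: 0.0
```

Emit:
{"fn": "move_arm", "kwargs": {
  "plan": [0,0,0,0,0,0,0,0,0,0,0,0,0,0,0,0,0,0,0,0,0,0,0,0,0,0,0,0,0,0,0,0,0,0,0,0],
  "grip": 35
}}

```text
time_s: 17.65
eef_pos: [0.5246, -0.4348, 0.0001]
eef_rot: [0.001, 0.64, 0.769, -0.0]
wrist_force: [-0.3, 0.8, 5.2]
opening: 0.615
grasp_force: 65.2
```

The bat is held (54 mm). I lift it and carry it over.

Emit:
{"fn": "move_arm", "kwargs": {
  "plan": [0,0,0.3,0,0,0,0,0,1,0,0,0,0,0,1.9,0,0,0,0,0.1,2.6,0,0,-0.02,0,0.5,2.8,0,0,-0.05,-0.05,1.1,2.8,0,0,-0.08,-0.1,1.8,2.8,0,0,-0.11,-0.15,2.6,2.8,0,0,-0.14,-0.2,3.4,2.8,0,0,-0.16,-0.25,4.2,2.8,0,0,-0.18]
}}

```text
time_s: 18.9
eef_pos: [0.5109, -0.2226, 0.1393]
eef_rot: [-0.001, 0.706, 0.708, -0.0]
wrist_force: [0.6, 0.2, -3.0]
opening: 0.612
grasp_force: 64.3
```

Emit:
{"fn": "move_arm", "kwargs": {
  "plan": [-0.02,0.8,0,0,0,-0.008,-0.02,1.6,0,0,0,-0.008,-0.02,2.4,0,0,0,-0.008,-0.02,3.1,0,0,0,-0.008,-0.02,3.7,0,0,0,-0.008,-0.02,4.1,0,0,0,-0.008,-0.02,4.2,0,0,0,-0.008,-0.02,4.2,0,0,0,-0.008,-0.02,4.2,0,0,0,-0.008]
}}

```text
time_s: 20.02
eef_pos: [0.5108, -0.0152, 0.1395]
eef_rot: [-0.0, 0.709, 0.705, -0.0]
wrist_force: [0.6, 0.2, -2.6]
opening: 0.613
grasp_force: 64.3
```

```bash
python3 - <<'E'
from h import *
c=ctrl.camera("side"); crop(c,240,110,170,130,4.5,"pics/s4.png",1.3)
o=ctrl.get_obs();print(o["eef_pos"],o["opening"],o["eef_rot"])
E
```

```text
[ 0.51081533 -0.01520845  0.1395234 ] 0.6116954460562803 [ 2.95866043e-05  7.09240799e-01  7.04966296e-01 -1.00573627e-04]
```

View pics/s4.png

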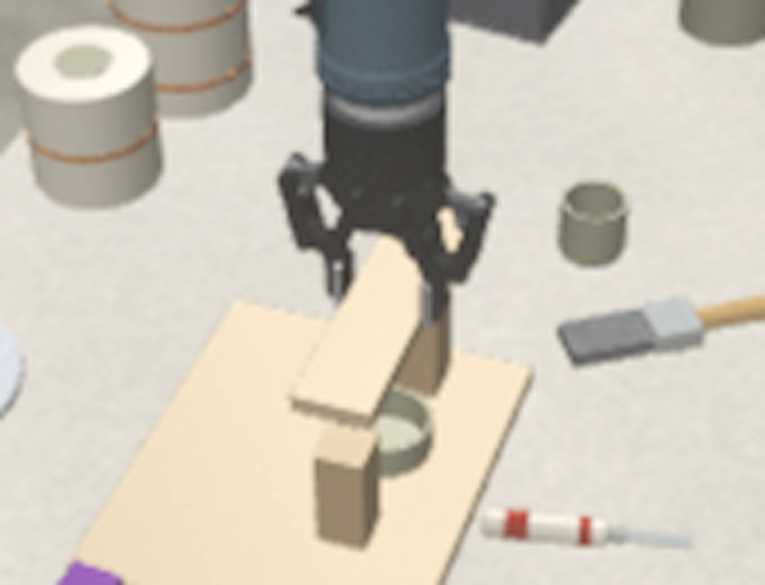

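The bat hangs level and square over the two posts (near end at crop (330,400), above the left post at (345,440)). I lower it slowly.

Emit:
{"fn": "move_arm", "kwargs": {
  "plan": [0,0,-0.3,0,0,0,0,0,-0.6,0,0,0,0,0,-0.8,0,0,0,0,0,-0.86,0,0,0,0,0,-0.86,0,0,0,0,0,-0.86,0,0,0]
}}

```text
time_s: 20.82
eef_pos: [0.5112, -0.0144, 0.097]
eef_rot: [0.0, 0.709, 0.705, 0.0]
wrist_force: [-0.0, -0.7, -3.0]
opening: 0.613
grasp_force: 64.4
```

Emit:
{"fn": "move_arm", "kwargs": {
  "plan": [0,0,-0.02,0,0,0,0,0,-0.03,0,0,0,0,0,-0.03,0,0,0]
}}

```text
time_s: 21.2
eef_pos: [0.5108, -0.0144, 0.0951]
eef_rot: [0.0, 0.709, 0.705, 0.0]
wrist_force: [0.1, -0.4, -2.9]
opening: 0.612
grasp_force: 64.3
```

Emit:
{"fn": "move_arm", "kwargs": {
  "plan": [0,0,-0.015,0,0,0,0,0,-0.02,0,0,0,0,0,-0.02,0,0,0]
}}

```text
time_s: 21.58
eef_pos: [0.511, -0.0144, 0.0951]
eef_rot: [0.0, 0.709, 0.705, -0.0]
wrist_force: [-3.5, 0.0, 6.4]
opening: 0.607
grasp_force: 65.5
```

Contact; I release, lift and go to above the cup.

Emit:
{"fn": "move_arm", "kwargs": {
  "plan": [0,0,0,0,0,0,0,0,0,0,0,0,0,0,0,0,0,0,0,0,0,0,0,0,0,0,0,0,0,0,0,0,0,0,0,0,0,0,0.5,0,0,0,0,0,1.2,0,0,0,0,0,2,0,0,0],
  "grip": 85
}}

```text
time_s: 22.7
eef_pos: [0.5103, -0.0143, 0.1946]
eef_rot: [-0.001, 0.709, 0.705, -0.0]
wrist_force: [-0.3, -0.7, 0.6]
opening: 0.996
grasp_force: 0.0
```

Emit:
{"fn": "move_arm", "kwargs": {
  "plan": [-0.3,-1.2,0,0,0,0,-0.6,-2.4,0,0,0,0,-0.9,-3.5,-0.3,0,0,0,-1.2,-4.6,-0.6,0,0,0,-1.49,-5.51,-0.9,0,0,0,-1.49,-5.51,-1.4,0,0,0,-1.49,-5.51,-1.4,0,0,0,-1.49,-5.51,-1.4,0,0,0]
}}

```text
time_s: 23.7
eef_pos: [0.4367, -0.2897, 0.1247]
eef_rot: [0.0, 0.709, 0.706, 0.0]
wrist_force: [-0.1, 0.7, -1.0]
opening: 1.001
grasp_force: 0.0
```

```bash
python3 - <<'E'
from h import *
c=ctrl.camera("top"); np.save("t5.npy",c,allow_pickle=True); crop(c,260,140,190,130,4.1,"pics/t5.png",1.6)
o=ctrl.get_obs();print(o["eef_pos"],o["opening"],o["eef_rot"])
E
```

```text
[ 0.43705749 -0.28975787  0.12510684] 0.9955709052443954 [7.42394649e-04 7.08491126e-01 7.05719330e-01 1.79515817e-05]
```

View pics/t5.png

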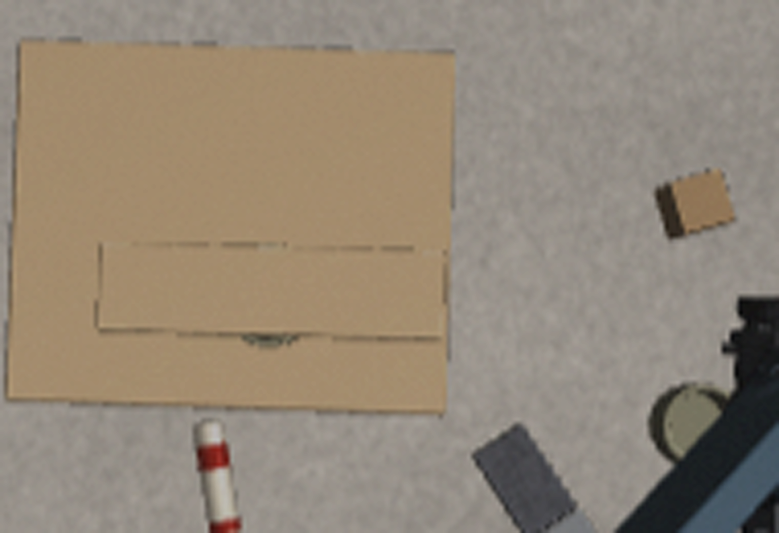

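The bat lies on the posts with corners at crop (101,243), (445,250), (441,339) and (97,328), square to the shelf. The dish shows just in front at (270,340), and the short post is untouched at (700,205). I measure the bat and grip the cup.

```bash
python3 - <<'E'
from h import *
c=np.load("t5.npy",allow_pickle=True).item()
f=lambda p:(np.array(p)+.5)/4.1-.5+np.array([260,140])
q=cast(c,f([(101,243),(445,250),(441,339),(97,328)]),.109)[:,:2]
print(q.mean(0).round(4),np.linalg.norm(np.roll(q,-1,0)-q,axis=1).round(4))
E
```

```text
[ 0.5111 -0.0148] [0.2093 0.0541 0.2088 0.0518]
```

Emit:
{"fn": "move_arm", "kwargs": {
  "plan": [0,0,-0.8,0,0,0,0,0,-1.5,0,0,0,0,0,-2,0,0,0,0,0,-2.14,0,0,0,0,0,-2.14,0,0,0]
}}

```text
time_s: 24.38
eef_pos: [0.437, -0.29, 0.0178]
eef_rot: [0.0, 0.709, 0.706, -0.0]
wrist_force: [-0.8, 0.1, 0.3]
opening: 0.99
grasp_force: 0.0
```

Emit:
{"fn": "move_arm", "kwargs": {
  "plan": [0,0,0,0,0,0,0,0,0,0,0,0,0,0,0,0,0,0,0,0,0,0,0,0,0,0,0,0,0,0,0,0,0,0,0,0],
  "grip": 35
}}

```text
time_s: 25.12
eef_pos: [0.4371, -0.2907, 0.0187]
eef_rot: [0.001, 0.709, 0.705, -0.0]
wrist_force: [-0.6, 1.3, 7.4]
opening: 0.614
grasp_force: 62.4
```

Emit:
{"fn": "move_arm", "kwargs": {
  "plan": [0,0,0.5,0,0,0,0,0,1.5,0,0,0,0,0,2.5,0,0,0,0.1,0.3,3,0,0,0,0.3,1.1,3,0,0,0,0.6,2.1,3,0,0,0,0.9,3.2,3,0,0,0,1.2,4.3,3,0,0,0,1.4,5.2,3,0,0,0,1.48,5.5,3,0,0,0]
}}

```text
time_s: 26.38
eef_pos: [0.5104, -0.0125, 0.1674]
eef_rot: [0.0, 0.708, 0.706, 0.0]
wrist_force: [-0.2, -0.9, -2.1]
opening: 0.611
grasp_force: 63.4
```

Emit:
{"fn": "move_arm", "kwargs": {
  "plan": [0,0,0,0,0,0,0,0,-0.3,0,0,0,0,0,-0.6,0,0,0,0,0,-0.76,0,0,0,0,0,-0.76,0,0,0,0,0,-0.76,0,0,0]
}}

```text
time_s: 27.12
eef_pos: [0.5101, -0.0152, 0.1285]
eef_rot: [-0.0, 0.709, 0.705, -0.0]
wrist_force: [0.6, 0.0, -2.1]
opening: 0.615
grasp_force: 63.4
```

Emit:
{"fn": "move_arm", "kwargs": {
  "plan": [0,0,-0.015,0,0,0,0,0,-0.03,0,0,0,0,0,-0.03,0,0,0]
}}

```text
time_s: 27.5
eef_pos: [0.5103, -0.0149, 0.1278]
eef_rot: [0.0, 0.709, 0.705, -0.0]
wrist_force: [-1.9, 0.1, 1.8]
opening: 0.617
grasp_force: 63.6
```

Contact; I release, lift and go over to the beaker.

Emit:
{"fn": "move_arm", "kwargs": {
  "plan": [0,0,0,0,0,0,0,0,0,0,0,0,0,0,0,0,0,0,0,0,0,0,0,0,0,0,0,0,0,0,0,0,0,0,0,0,0,0,0.4,0,0,0,0,0,1,0,0,0,0,0,1.5,0,0,0],
  "grip": 85
}}

```text
time_s: 28.62
eef_pos: [0.5104, -0.0149, 0.2036]
eef_rot: [0.0, 0.709, 0.705, 0.0]
wrist_force: [-0.9, -0.5, 0.3]
opening: 1.001
grasp_force: 0.0
```

Emit:
{"fn": "move_arm", "kwargs": {
  "plan": [-0.05,1.1,0,0,0,0,-0.1,2.3,0,0,0,0,-0.15,3.5,0,0,0,0,-0.2,4.7,0,0,0,0,-0.25,5.9,0,0,0,0,-0.3,7.1,0,0,0,0,-0.38,8.2,0,0,0,0,-0.38,8.85,0,0,0,0,-0.38,8.85,0,0,0,0,-0.38,8.85,0,0,0,0]
}}

```text
time_s: 29.88
eef_pos: [0.4912, 0.4269, 0.2021]
eef_rot: [0.0, 0.709, 0.705, -0.001]
wrist_force: [0.3, -1.4, -0.2]
opening: 0.995
grasp_force: 0.0
```

```bash
python3 - <<'E'
from h import *
c=ctrl.camera("side"); np.save("s6.npy",c,allow_pickle=True); crop(c,200,150,190,200,3,"pics/s6.png",1.3)
c=ctrl.camera("top"); np.save("t6.npy",c,allow_pickle=True)
o=ctrl.get_obs();print(o["eef_pos"],o["opening"],o["eef_rot"])
E
```

```text
[0.49159806 0.42641887 0.2024766 ] 0.9965401048515438 [ 7.76982308e-05  7.09332962e-01  7.04873523e-01 -2.42189252e-04]
```

View pics/s6.png

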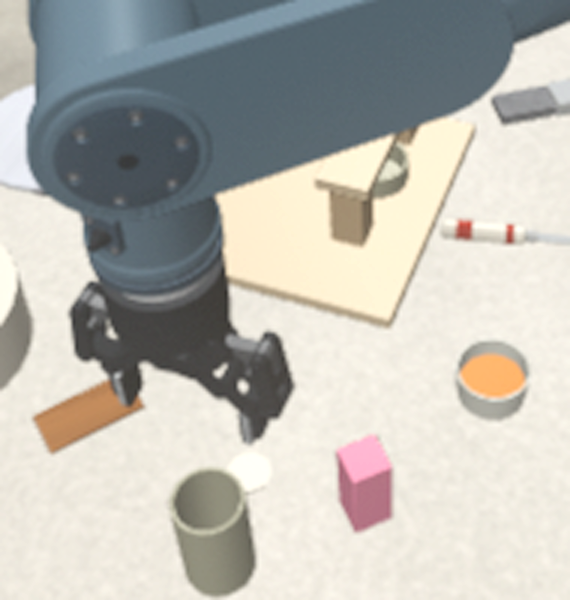

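The open gripper stands over the beaker (rim at crop (210,498)), and the bat is still in place on the posts behind. I descend and grip.

Emit:
{"fn": "move_arm", "kwargs": {
  "plan": [0,0.03,-0.7,0,0,0,0,0.03,-1.4,0,0,0,0,0.03,-2.1,0,0,0,0,0.03,-2.7,0,0,0,0,0.03,-2.95,0,0,0,0,0.03,-2.95,0,0,0]
}}

```text
time_s: 30.72
eef_pos: [0.4913, 0.4283, 0.0547]
eef_rot: [-0.0, 0.709, 0.705, -0.001]
wrist_force: [0.3, 0.1, 0.8]
opening: 0.993
grasp_force: 0.0
```

Emit:
{"fn": "move_arm", "kwargs": {
  "plan": [0,0,0,0,0,0,0,0,0,0,0,0,0,0,0,0,0,0,0,0,0,0,0,0,0,0,0,0,0,0,0,0,0,0,0,0],
  "grip": 40
}}

```text
time_s: 31.48
eef_pos: [0.4925, 0.4299, 0.0571]
eef_rot: [0.0, 0.709, 0.705, 0.002]
wrist_force: [0.4, -1.1, 5.4]
opening: 0.653
grasp_force: 64.6
```

```bash
python3 - <<'E'
from h import *
c=np.load("t6.npy",allow_pickle=True).item(); 
a=c["pixels"]; hsv=cv2.cvtColor(a,cv2.COLOR_RGB2HSV)
print(hsv[205:215:3,320:336:4].tolist())
crop(c,260,140,130,110,6,"pics/t6.png",1.6)
E
```

```text
[[[26, 53, 67], [26, 52, 73], [24, 52, 73], [24, 55, 69]], [[24, 52, 73], [24, 52, 74], [26, 50, 72], [24, 53, 72]], [[26, 52, 73], [26, 52, 73], [26, 52, 73], [24, 49, 73]], [[24, 52, 74], [26, 49, 73], [24, 53, 72], [26, 52, 73]]]
```

View pics/t6.png

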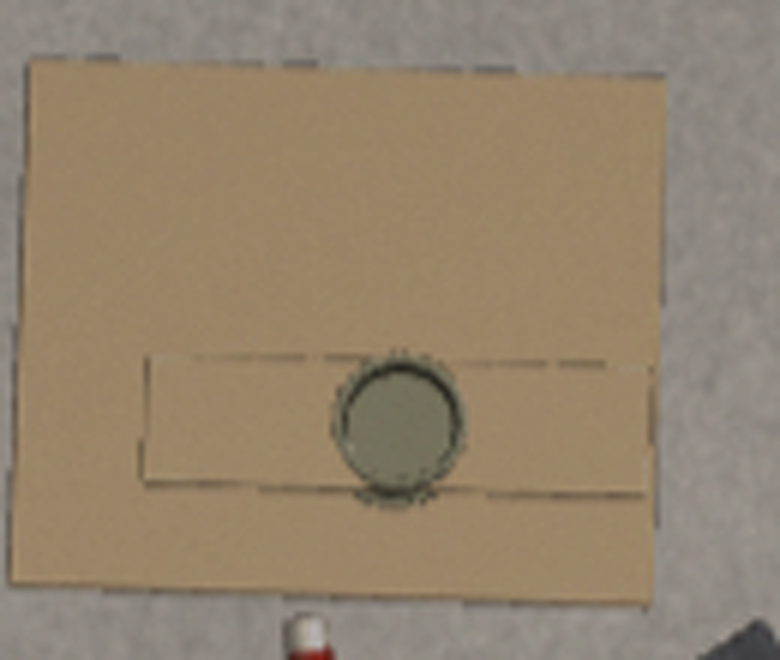

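The cup stands in the middle of the bat (rim at crop (398,421), bat centre at about (397,425)), and the beaker is gripped. I carry it out behind the bat and along.

Emit:
{"fn": "move_arm", "kwargs": {
  "plan": [0,0,0.6,0,0,0,0,0,1.6,0,0,0,0.3,-0.4,2.3,0,0,0,0.8,-1.1,2.3,0,0,0,1.4,-1.9,2.3,0,0,0,2,-2.8,2.3,0,0,0,2.5,-3.7,2.3,0,0,0,2.78,-4.7,2.3,0,0,0,2.78,-5.7,2.3,0,0,0,2.78,-6.6,2.3,0,0,0]
}}

```text
time_s: 32.72
eef_pos: [0.6299, 0.0973, 0.1696]
eef_rot: [-0.0, 0.709, 0.705, -0.0]
wrist_force: [0.8, -0.1, -1.9]
opening: 0.655
grasp_force: 64.6
```

Emit:
{"fn": "move_arm", "kwargs": {
  "plan": [0,-0.9,0,0,0,0,0,-1.6,0,0,0,0,0,-2.1,0,0,0,0,0,-2.26,-0.3,0,0,0,0,-2.26,-0.9,0,0,0,0,-2.26,-1.5,0,0,0,0,-2.26,-1.8,0,0,0,0,-2.26,-1.92,0,0,0,0,-2.26,-1.92,0,0,0,0,-2.26,-1.92,0,0,0]
}}

```text
time_s: 33.98
eef_pos: [0.6313, -0.0139, 0.0754]
eef_rot: [0.001, 0.709, 0.705, 0.001]
wrist_force: [0.8, -0.2, -2.6]
opening: 0.65
grasp_force: 64.7
```

Emit:
{"fn": "move_arm", "kwargs": {
  "plan": [0,0,-0.03,0,0,0,0,0,-0.06,0,0,0,0,0,-0.07,0,0,0,0,0,-0.07,0,0,0]
}}

```text
time_s: 34.48
eef_pos: [0.6308, -0.0141, 0.0721]
eef_rot: [0.001, 0.709, 0.705, 0.0]
wrist_force: [-4.0, -0.5, 6.6]
opening: 0.657
grasp_force: 65.6
```

Contact; I release, rise straight up and move away to the left at height.

Emit:
{"fn": "move_arm", "kwargs": {
  "plan": [0,0,0,0,0,0,0,0,0,0,0,0,0,0,0,0,0,0,0,0,0,0,0,0,0,0,0,0,0,0,0,0,0,0,0,0,0,0,0.4,0,0,0,0,0,1.2,0,0,0,0,0,2.2,0,0,0,0,0,3,0,0,0],
  "grip": 85
}}

```text
time_s: 35.72
eef_pos: [0.631, -0.014, 0.2246]
eef_rot: [0.001, 0.709, 0.705, 0.001]
wrist_force: [0.4, 0.4, 0.2]
opening: 0.993
grasp_force: 0.0
```

Emit:
{"fn": "move_arm", "kwargs": {
  "plan": [-0.5,1.2,0,0,0,0,-1,2.4,0,0,0,0,-1.5,3.6,0,0,0,0,-2,4.8,0,0,0,0,-2.5,6,0,0,0,0,-2.8,7.2,0,0,0,0,-2.8,8,0,0,0,0,-2.8,8,0,0,0,0]
}}

```text
time_s: 36.72
eef_pos: [0.4893, 0.3897, 0.2222]
eef_rot: [-0.0, 0.707, 0.707, 0.001]
wrist_force: [0.2, 0.4, 0.3]
opening: 0.996
grasp_force: 0.0
```

```bash
python3 - <<'E'
from h import *
c=ctrl.camera("top"); np.save("t7.npy",c,allow_pickle=True)
crop(c,260,140,130,110,4,"pics/a.png",1.6)
s=ctrl.camera("side"); crop(s,250,150,130,110,4,"pics/b.png",1.2)
cv2.imwrite("pics/f.png",np.vstack([cv2.imread("pics/a.png"),cv2.imread("pics/b.png")])[:,:][:880])
im=cv2.hconcat([cv2.imread("pics/a.png"),cv2.imread("pics/b.png")]); cv2.imwrite("pics/f.png",cv2.resize(im,(800,int(im.shape[0]*800/im.shape[1]))))
print(ctrl.get_obs()["eef_pos"])
E
```

```text
[0.49019271 0.38654427 0.2216161 ]
```

View pics/f.png

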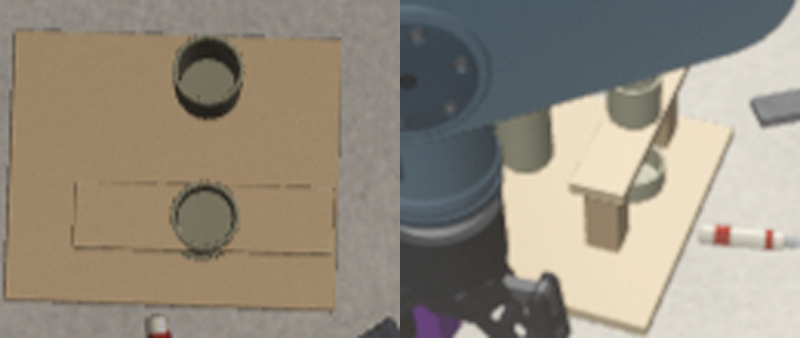

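The beaker stands upright behind the bat (rim at crop (208,73)), with the cup centred on the bat (205,217) and everything at rest. One last numeric check, then hand-in.

```bash
python3 - <<'E'
from h import *
c=np.load("t7.npy",allow_pickle=True).item()
f=lambda p:(np.array(p)+.5)*1.3/4-.5+np.array([260,140])
b=cast(c,f([(208,73)]),.12)[0,:2]; k=cast(c,f([(205,216)]),.161)[0,:2]
print(b,k)
if abs(b[1]+.014)<.01 and .61<b[0]<.645 and abs(k[0]-.511)<.009: print(ctrl.hand_in())
E
```

```text
[ 0.6272564  -0.01580252] [ 0.50963033 -0.01624738]
the job is handed in; nothing more can be done
None
```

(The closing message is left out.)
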